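# Pull the rush order from the roller lane

## Robot

A 6-joint arm with a two-finger parallel gripper is mounted at the origin on the work surface. World frame = base frame: x ahead of the robot, y to its left, z up, the work surface at z = 0. Lengths are in m, angles in rad, forces in N, time in s.
With the tool pointing down it reaches from about 0.35 to 0.975 m from the base axis. Payload 4.9 kg.
Tool frame: the origin (TCP) lies where the fingers leave the gripper's body, on its centre line; the fingertips stand 73 mm ahead of it and the grasp point (between the pads) lies 54 mm ahead of it; z points along the fingers, y is the direction in which the jaws open and shut (so a half turn about z gives the same grasp; the last joint's range is limited). The gripper opens to 85 mm and grips with 20 to 120 N. Pads are 22 mm wide; open, the fingers measure 114 mm over their backs; the gripper's body (76 mm by 85 mm) begins 54 mm behind the grasp point. The pads swing forward as they close: fully open they stand 13 mm farther back than shut.
Start: joints at [1.041, 0.053, 1.613, -0, 1.476, -0.119], TCP at [0.25, 0.573, 0.304] pointing down, gripper open.
Joint ranges: [-3.01, 3.01], [-1.01, 2.22], [0.06, 2.58], [-1.02, 4.17], [0.09, 2.62], [-3.14, 3.14]. Speed limits (rad/s): [2.57, 2.57, 3.14, 3.14, 3.14, 3.14].

## Interface

Orientations are given as a rotation vector (axis times angle).
In Python, from station import monitor, vision, workorder gives the robot as it stands.
- The arm moves only by the tool arm_command, never from a script. Its argument "rows" is text: rows parted by semicolons, each of 6 numbers parted by spaces: the shift along the world's x, y, z in mm, then the turn, a rotation vector about the world's x, y, z in degrees. In form: tx ty tz wx wy wz; .... A call has 1 to 12 rows; each row is the pose to reach, as a shift and turn from the pose measured when the call began; what a row does not reach only later rows make up. A row lasts 1/8 s, in which the tool goes at most 62.5 mm and 10.7 degrees, less where a joint would pass 70% of its speed; a pose out of reach is approached as far as the arm can. A call with a gripper value outside its range is refused whole. "jaw" is the opening, from 0 (shut) to 1 (fully open), set as the call begins (left out, the last holds). The fingers move at their own pace and stop on an object; "squeeze" is the grip in N (left out, the last holds). Time passes only in rows, so rows that repeat a pose let the fingers close. It gives the time, the measured TCP pose, the force and the opening at its end, in the units of the state.
- monitor.get_obs(): the state, without advancing time (a new reading comes with each control period).
- vision.get_image(name): name is "scene" or "top"; returns a dict with "frame" (480x640x3 uint8, red, green, blue), "vfov" (degrees; the focal length in pixels is half the picture's height over the tangent of half this angle, whatever the lens; pixels are square), "cx", "cy" (the principal point, pixels), "R" (3x3) and "t" (3): a world point X has camera coordinates R X + t. Camera axes: x right, y down, z forward; pixel columns grow to the right and rows downward; lengths in m; the calibration is good to about 2 mm. A picture is of the moment at which its call begins. There is no depth.
- workorder.finish_job(): hands the job in, once; it reports no verdict.
The state is a dict: "t": time; "q": joint angles; "dq": joint speeds; "effort": joint torques, N m; "tool_pos": TCP position; "tool_rot": TCP orientation; "contact_force": force on the tool from outside, world axes, zero at the start; "wrist_torque": the same for the moment, N m; "opening": finger opening in m.
Only numpy, scipy, OpenCV 4.12 (cv2) and the standard library are available. Lean on these libraries where they do the work, as an engineer would, in place of code of your own. Each camera call takes 0.05 s, during which the arm holds its last target. There are 200 camera calls.

## Task

The red-banded carton is a rush order stuck at the back of the roller lane: first set the yellow- and the blue-banded carton aside on the black mat, both standing upright. Then roll the red one along the rollers, past the side reader, right up to the end stop without lifting it before it is there, and only then lift it off and stand it on the middle of the scale's plate. Finally put the yellow and the blue carton back upright on the rollers, each just where it stood at the start, and leave the mug, the tape roll and the stapler alone.

Things in the scene. Friction and masses are not known exactly. Their poses are not given: they have to be found in the camera images.
- yellow_carton_mid (a point): white carton with one wide yellow band over its middle (across top and long sides); 60 mm wide (own x) x 76 mm long (own y) x 70 mm tall, about 0.28 kg. This point is its centre, half-way up (35 mm above its underside); own z up. It starts standing on the rollers, its length along the lane
- blue_carton_mid (a point): white carton with one wide blue band over its middle (across top and long sides); 60 mm wide (own x) x 76 mm long (own y) x 70 mm tall, about 0.28 kg. This point is its centre, half-way up (35 mm above its underside); own z up. It starts standing on the rollers, its length along the lane
- red_carton_mid (a point): white carton with one wide red band over its middle (across top and long sides); 60 mm wide (own x) x 76 mm long (own y) x 70 mm tall, about 0.28 kg. This point is its centre, half-way up (35 mm above its underside); own z up. It starts standing on the rollers, its length along the lane, always the last in the lane (farthest from the end stop)
- lane: fixed lane, 360 mm long (own y), 90 wide (own x); origin: centre of its underside. 13 free rollers, tops 52 mm above the table; a carton rolls at under 1 N and stays when let go at rest. Side guides 10 mm above the rollers leave a 72 mm channel. Closed by the stop at own -y, open at +y. Grey side reader, 42 mm tall, at own x 47 to 109, y -85 to -35 mm
- lane_stop (a point): middle of the inner face of the black end stop, at roller-top height (own x, y of the lane: 0, -170 mm; axes as the lane's). The stop rises 33 mm above the rollers; a carton touching it has its centre 38 mm from here towards the lane's own +y
- mat: flat black rubber mat, fixed, 130 mm (own x) x 240 mm (own y), 4 mm thick, the side area; origin at the centre of its underside on the table. Room for two cartons side by side along its own y
- scale_top (a point): centre of the top of the bench scale's aluminium plate, 28 mm above the table; the plate is 120 mm (own x) x 140 mm (own y), fixed, and does not sink; a low black display (20 mm tall) juts out on its own -x side
- mug: bystander: blue ceramic mug, 80 mm across, 90 mm tall, loose; origin at the centre of its underside
- tape_roll: bystander: amber packing-tape roll lying flat, 90 mm across, 45 mm tall, loose; origin at the centre of its underside
- stapler: bystander: orange and black stapler, 130 x 34 x 50 mm, loose; origin at the centre of its underside, own x along its length
There are look-alikes about, which are no part of the job. Leave any green, pink or turquoise look-alike of the part that bears blue_carton_mid alone.

How it is judged:
On the way, in this order (a step that is already met when the one before it is completed fails the run):
1. the yellow and the blue carton both stand upright on the mat (x of yellow_carton_mid in the frame of mat between -0.06 and 0.06 m and y of yellow_carton_mid in the frame of mat between -0.115 and 0.115 m and height (world z) of yellow_carton_mid between 0.032 and 0.046 m and angle between each of yellow_carton_mid, blue_carton_mid's own z axis and vertical below 0.12 rad and x of blue_carton_mid in the frame of mat between -0.06 and 0.06 m and y of blue_carton_mid in the frame of mat between -0.115 and 0.115 m and height (world z) of blue_carton_mid between 0.032 and 0.046 m), for 0.2 s.
2. the red carton stands on the rollers at the end stop (within 10 mm) (y of red_carton_mid in the frame of lane between -0.14 and -0.122 m and x of red_carton_mid in the frame of lane between -0.012 and 0.012 m and height (world z) of red_carton_mid between 0.08 and 0.094 m), for 0.2 s.
3. the red carton stands on the middle of the scale (horizontal distance between red_carton_mid and scale_top below 0.015 m and z of red_carton_mid in the frame of scale_top between 0.028 and 0.042 m and angle between red_carton_mid's own z axis and vertical below 0.12 rad), for 0.2 s.
At the end, for the whole second after the job is handed in: The red carton stands upright on the scale, its centre within 15 mm of the plate's centre, and the yellow and blue cartons stand upright on the rollers, each with its centre within 15 mm of where it was at the start; all released and at rest (all of step 3 and distance of each of yellow_carton_mid, blue_carton_mid from where it was at the start of the episode below 0.015 m and angle between each of yellow_carton_mid, blue_carton_mid's own z axis and vertical below 0.12 rad); the robot touches nothing.
It fails at once if the red carton is lifted off the rollers (by more than 13 mm) before it is at the end stop (y of red_carton_mid in the frame of lane between -0.09 and 0.2 m and x of red_carton_mid in the frame of lane between -0.03 and 0.03 m and height (world z) of red_carton_mid between 0.1 and 0.12 m).
It fails at once if the mug is moved by more than 20 mm (distance of mug from where it was at the start of the episode above 0.02 m).
It fails at once if the tape roll is moved by more than 20 mm (distance of tape_roll from where it was at the start of the episode above 0.02 m).
It fails at once if the stapler is moved by more than 20 mm (distance of stapler from where it was at the start of the episode above 0.02 m).
It also fails if it takes over 112 s, if anything falls off the work surface, if the arm or the gripper's body presses on something with over 40 N, if the wrist force passes 120 N, or if a joint passes its speed limit or range.

## Working session

There is one attempt and no reset: what is moved stays moved. The work goes in short steps, Python scripts to look and compute and a tool call to move; the robot and the scene stay as the last step left them, time stands still between calls to the robot, and variables do not carry over. Pictures are saved under pics/ and viewed, about 12 in all and at most 16, crops included, and the job is handed in when it is done.

Besides the shell and the picture viewer there is one more tool, called after "Request:" as name(argument=value, ...), one argument or row to a line, values as JSON. arm_command: Moves the arm, as the interface text tells. Its arguments: {"type":"object","properties":{"rows":{"type":"string"},"jaw":{"type":"number"},"squeeze":{"type":"number"}},"required":["rows"]}

```bash
mkdir -p pics; ls
cat > h.py <<'E'
import numpy as np, cv2, sys
sys.path.insert(0,'.')
from station import monitor, vision, workorder
def grab(n,save=None):
    d=vision.get_image(n); 
    if save: cv2.imwrite('pics/'+save,d['frame'][:,:,::-1])
    np.savez('pics/last_%s.npz'%n,**{k:np.array(v) for k,v in d.items()})
    return d
def load(n): return np.load('pics/last_%s.npz'%n)
def ray(d,u,v,z):
    f=240/np.tan(np.radians(float(d['vfov']))/2); R=np.array(d['R']);t=np.array(d['t'])
    r=R.T@np.array([(u-float(d['cx']))/f,(v-float(d['cy']))/f,1]); c=-R.T@t
    return c+r*(z-c[2])/r[2]
def proj(d,X):
    f=240/np.tan(np.radians(float(d['vfov']))/2); p=np.array(d['R'])@np.array(X)+np.array(d['t'])
    return np.array([f*p[0]/p[2]+float(d['cx']),f*p[1]/p[2]+float(d['cy'])])
E
python3 - <<'E'
from h import *
print(monitor.get_obs())
for n in('scene','top'):
    d=grab(n,n+'0.png'); print(n,d['vfov'],d['cx'],d['cy'],(-np.array(d['R']).T@d['t']).round(3),np.array(d['R']).round(3).tolist(),[k for k in d])
E
```

```text
pics
{'t': 0.0, 'q': array([ 1.04098031e+00,  5.33927078e-02,  1.61429254e+00, -1.40513280e-05,
        1.47593809e+00, -1.19005762e-01]), 'dq': array([ 2.76097952e-04, -5.55449132e-04,  1.40119775e-03,  1.11821073e-03,
       -3.25957460e-04,  9.70379926e-05]), 'effort': array([ 2.46590374e-03, -3.93664169e+01, -3.70183182e+01,  1.12190696e-04,
        7.01955709e-03,  2.26301222e-05]), 'tool_pos': array([0.24936691, 0.57259672, 0.30264148]), 'tool_rot': array([-6.40639451e-01, -3.07492976e+00,  3.02979724e-03]), 'contact_force': array([ 0.43516419,  0.72757127, -0.1353662 ]), 'wrist_torque': array([-0.03246435, -0.01931975,  0.0323289 ]), 'opening': 0.08527624303982657}
scene 56.9641338444764 321.08565670747487 238.83576692527825 [ 1.099 -0.424  0.732] [[0.668, 0.744, 0.017], [0.546, -0.475, -0.69], [-0.505, 0.47, -0.724]] ['frame', 'vfov', 'cx', 'cy', 'R', 't']
top 56.439556069994644 312.1981858307834 234.29852362991508 [0.552 0.004 0.952] [[0.029, -1.0, 0.009], [-0.997, -0.029, -0.077], [0.078, -0.007, -0.997]] ['frame', 'vfov', 'cx', 'cy', 'R', 't']
```

View pics/top0.png

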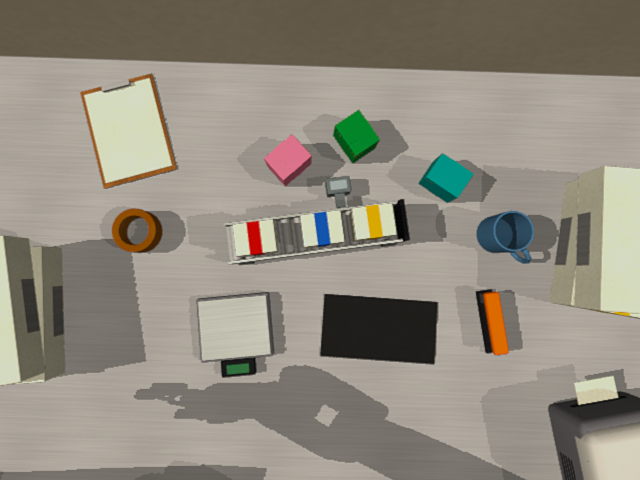

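View pics/scene0.png

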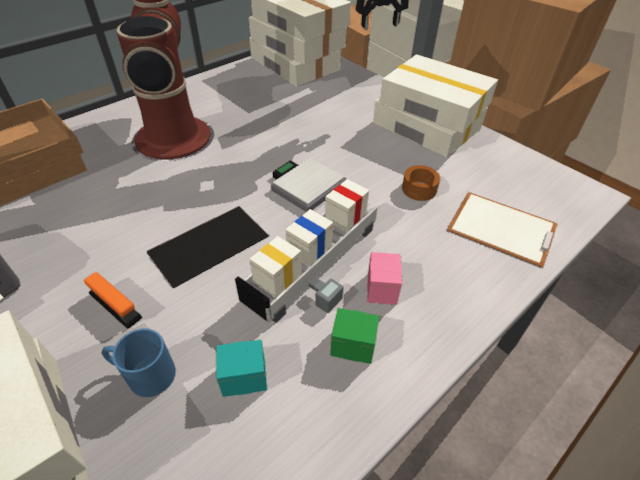

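The top view shows the lane with cartons red at (255,238), blue at (322,229) and yellow at (374,222). The stop is at (402,220), the reader at (339,187), the mat at (379,329) and the scale plate at (235,327). Things that could be mistaken for the cartons are the pink (288,160), green (356,136) and turquoise (446,177) blocks. I choose the white banded cartons on the lane and will check that in close crops.

Run:
```python
from h import *
d=load('top'); im=d['frame'][:,:,::-1]
cv2.imwrite('pics/c1.png',cv2.resize(im[170:280,215:415],None,fx=4,fy=4,interpolation=cv2.INTER_CUBIC))
d=load('scene'); im=d['frame'][:,:,::-1]
cv2.imwrite('pics/c2.png',cv2.resize(im[170:320,225:385],None,fx=4,fy=4,interpolation=cv2.INTER_CUBIC)[:600])
```

```text
(no output)
```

View pics/c1.png

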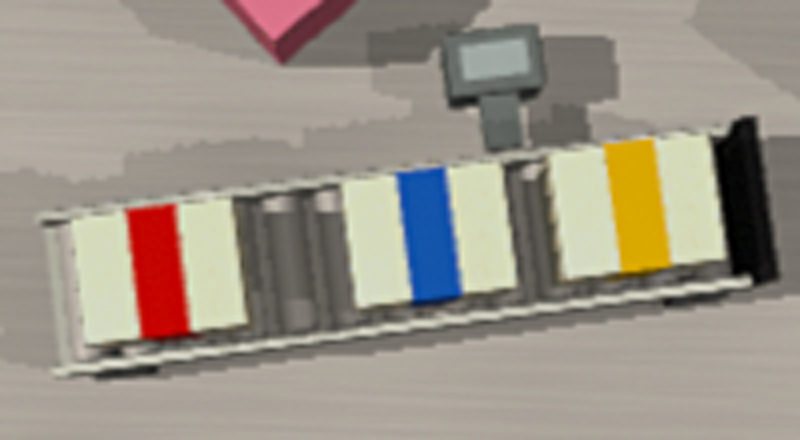

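View pics/c2.png

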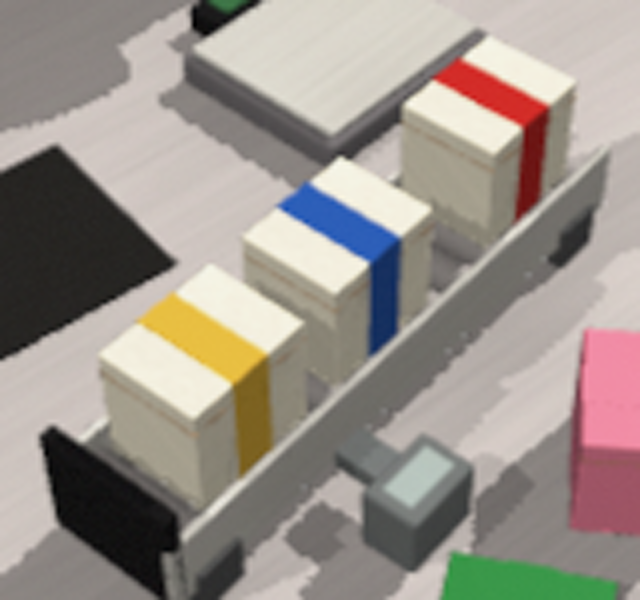

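The crops confirm the choice: three white cartons with red, blue and yellow bands on the lane. The reader is lower than the guides, so fingers at carton-top height clear it. Corners in crop px are red (72,220)-(247,326), blue (342,184)-(518,290) and yellow (548,155)-(727,260).

Run:
```python
from h import *
d=load('top'); im=d['frame']; np.set_printoptions(precision=4,suppress=True)
def sub(c): return [(u/4+215-.375,v/4+170-.375) for u,v in c]
C=dict(red=[(72,220),(235,198),(247,326),(85,345)],blue=[(342,184),(502,164),(518,290),(357,308)],yel=[(548,155),(712,135),(727,260),(562,278)])
def show(n,px,z):
    P=np.array([ray(d,u,v,z)[:2] for u,v in px]); e=np.linalg.norm(P-np.roll(P,-1,0),axis=1)
    a=(P[0]+P[3]-P[1]-P[2]); print(n,P.mean(0),'edges',e,'dir',np.degrees(np.arctan2(a[1],a[0])))
    return P
for n in C: show(n,sub(C[n]),.122)
# lane top: guide corners z=.062
show('guides',sub([(45,218),(735,128),(745,284),(57,372)]),.062)
g=im.astype(int)
m=((g.max(2)<60)).astype(np.uint8); m[:280]=0;m[380:]=0;m[:,:310]=0;m[:,450:]=0
r=cv2.minAreaRect(max(cv2.findContours(m,0,2)[0],key=cv2.contourArea)); b=cv2.boxPoints(r);print(b)
b=b[np.argsort(np.arctan2(b[:,1]-b[:,1].mean(),b[:,0]-b[:,0].mean()))]; show('mat',b,.004)
show('plate',[(198,301),(268,293.5),(271.5,354),(202,361)],.028)
cv2.imwrite('pics/c3.png',cv2.resize(im[285:385,185:285,::-1],None,fx=6,fy=6,interpolation=cv2.INTER_CUBIC))
s=load('scene')
```

```text
red [0.6074 0.1047] edges [0.0764 0.06   0.0754 0.0585] dir 98.90169132112482
blue [ 0.6277 -0.0202] edges [0.0754 0.0594 0.0753 0.0583] dir 98.46157369215871
yel [ 0.6444 -0.1167] edges [0.0776 0.0591 0.0775 0.058 ] dir 98.3014690925059
guides [ 0.6258 -0.0056] edges [0.3486 0.0787 0.3451 0.077 ] dir 99.06542083423936
[[319.9477 355.0565]
 [324.3985 293.4866]
 [437.8538 301.6882]
 [433.403  363.2581]]
mat [ 0.4328 -0.1483] edges [0.2397 0.1278 0.2371 0.1277] dir 87.49347002926373
plate [0.4298 0.1491] edges [0.1436 0.1221 0.1411 0.1208] dir 97.45067086588655
```

View pics/c3.png

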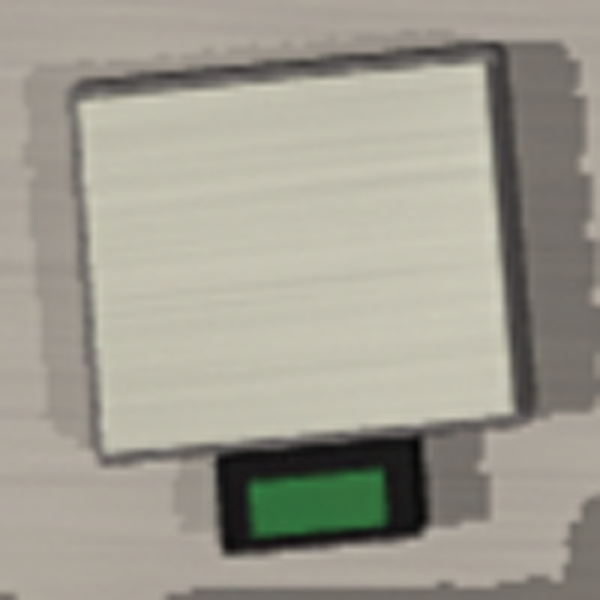

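Request:
arm_command(
  rows="60 -105 0 0 0 -10;120 -210 0 0 0 -20;180 -310 0 0 0 -30;240 -415 0 0 0 -40;300 -520 0 0 0 -50;350 -610 -20 0 0 -57.5;395 -690 -50 0 0 -57.5;395 -690 -50 0 0 -57.5;395 -690 -50 0 0 -57.5;395 -690 -50 0 0 -57.5;395 -690 -50 0 0 -57.5;395 -690 -50 0 0 -57.5",
  jaw=1,
  squeeze=40,
)

```text
t: 1.6
tool_pos: [0.6213, -0.0779, 0.2574]
tool_rot: [-2.04, -2.386, 0.002]
contact_force: [-0.2, 0.0, 0.6]
opening: 0.0854
```

Request:
arm_command(
  rows="23 -39 -7 0 0 0;23 -39 -7 0 0 0;23 -39 -7 0 0 0;23 -39 -7 0 0 0",
)

```text
t: 2.1
tool_pos: [0.6439, -0.1156, 0.2506]
tool_rot: [-2.038, -2.388, 0.002]
contact_force: [-0.3, 0.4, -0.6]
opening: 0.0856
```

Run:
```python
from h import *
o=monitor.get_obs(); print(o['tool_pos'],o['tool_rot'])
a=grab('top')['frame'][130:330,240:440,::-1]; b=grab('scene')['frame'][100:350,200:450,::-1]
cv2.imwrite('pics/c4.png',np.hstack([cv2.resize(a,(400,400)),cv2.resize(b,(400,400))]))
```

```text
[ 0.64393387 -0.11558027  0.2505893 ] [-2.03834630e+00 -2.38780359e+00  1.80073398e-03]
```

View pics/c4.png

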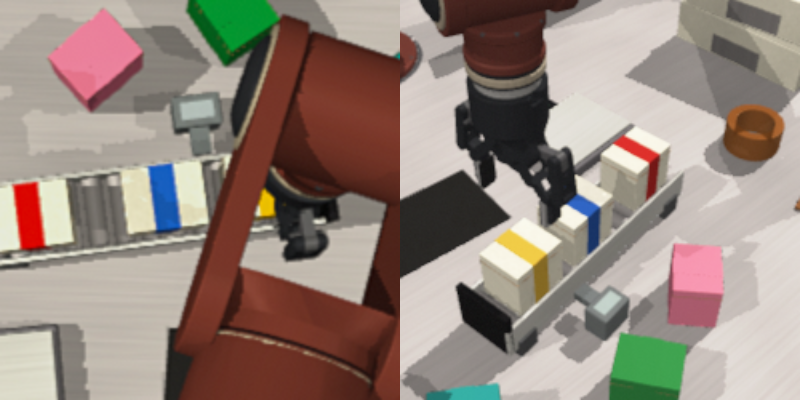

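The gripper hangs open above the yellow carton (scene crop, about (520,265)), with its jaws across the lane. I'll descend.

Request:
arm_command(
  rows="0 -1 -40 0 0 0;0 -1 -80 0 0 0;0 -1 -104 0 0 0;0 -1 -104 0 0 0;0 -1 -104 0 0 0",
)

```text
t: 2.82
tool_pos: [0.6448, -0.1164, 0.1486]
tool_rot: [2.038, 2.39, -0.0]
contact_force: [-0.3, -0.0, 0.6]
opening: 0.0852
```

Request:
arm_command(
  rows="0 0 0 0 0 0;0 0 0 0 0 0;0 0 0 0 0 0;0 0 0 0 0 0;0 0 0 0 0 0;0 0 0 0 0 0",
  jaw=0,
  squeeze=40,
)

```text
t: 3.58
tool_pos: [0.646, -0.1167, 0.151]
tool_rot: [2.036, 2.387, 0.002]
contact_force: [-0.1, 0.4, 6.2]
opening: 0.06
```

Run:
```python
from h import *
o=monitor.get_obs(); print(o['tool_pos'],o['contact_force'],o['opening'])
b=grab('scene')['frame'][150:330,210:400,::-1]
cv2.imwrite('pics/c5.png',cv2.resize(b,None,fx=3,fy=3))
```

```text
[ 0.64596209 -0.11673031  0.15104718] [-0.1044667   0.43313697  6.15975691] 0.060034750688958693
```

View pics/c5.png

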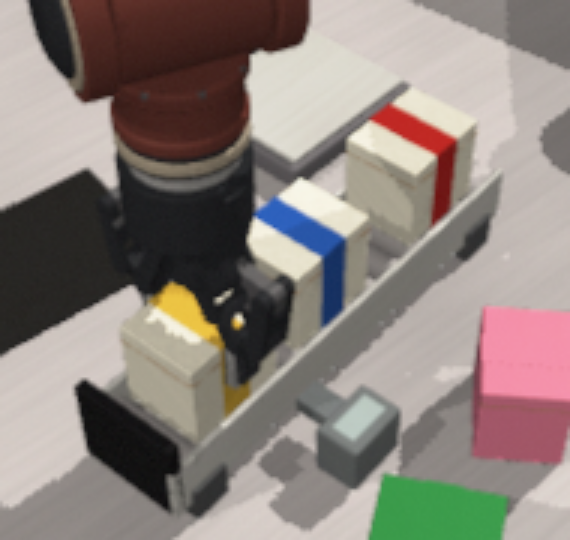

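The yellow carton is held on its band (opening 60.0 mm, the carton's width). Now I'll lift it and carry it to the mat.

Request:
arm_command(
  rows="0 0 25 0 0 0;0 0 60 0 0 0;0 0 85 0 0 0;-30 -12 90 0 0 0;-70 -28 90 0 0 0;-110 -44 90 0 0 0;-150 -60 90 0 0 0;-190 -76 90 0 0 0;-216 -86 90 0 0 0;-216 -86 90 0 0 0;-216 -86 90 0 0 0;-216 -86 90 0 0 0",
)

```text
t: 5.12
tool_pos: [0.4305, -0.2024, 0.2409]
tool_rot: [2.036, 2.388, 0.002]
contact_force: [-0.3, -0.0, -2.4]
opening: 0.0597
```

Request:
arm_command(
  rows="0 0 -40 0 0 0;0 0 -80 0 0 0;0 0 -110 0 0 0;0 0 -125 0 0 0;0 0 -133 0 0 0;0 0 -137 0 0 0;0 0 -137 0 0 0;0 0 -137 0 0 0",
)

```text
t: 6.12
tool_pos: [0.431, -0.2028, 0.1049]
tool_rot: [2.034, 2.387, 0.003]
contact_force: [0.2, 1.0, -2.7]
opening: 0.0595
```

Request:
arm_command(
  rows="0 0 -2 0 0 0;0 0 -3 0 0 0;0 0 -3 0 0 0",
)

```text
t: 6.5
tool_pos: [0.4315, -0.2032, 0.1031]
tool_rot: [2.034, 2.386, 0.003]
contact_force: [-2.5, 2.2, 6.0]
opening: 0.0597
```

Request:
arm_command(
  rows="0 0 0 0 0 0;0 0 0 0 0 0;0 0 0 0 0 0;0 0 0 0 0 0;0 0 0 0 0 0",
  jaw=1,
)

```text
t: 7.12
tool_pos: [0.4315, -0.2032, 0.103]
tool_rot: [2.034, 2.386, 0.003]
contact_force: [0.3, 0.5, -0.2]
opening: 0.0855
```

Request:
arm_command(
  rows="0 0 40 0 0 0;0 0 90 0 0 0;0 0 147 0 0 0;0 0 147 0 0 0;0 0 147 0 0 0;0 0 147 0 0 0",
)

```text
t: 7.88
tool_pos: [0.4307, -0.2026, 0.2479]
tool_rot: [2.036, 2.389, 0.002]
contact_force: [-0.1, -0.0, 0.6]
opening: 0.0856
```

Request:
arm_command(
  rows="40 37 0 0 0 0;80 74 0 0 0 0;120 111 0 0 0 0;160 148 0 0 0 0;197 182 0 0 0 0;197 182 0 0 0 0;197 182 0 0 0 0;197 182 -35 0 0 0;197 182 -70 0 0 0;197 182 -99 0 0 0;197 182 -99 0 0 0;197 182 -99 0 0 0",
)

```text
t: 9.38
tool_pos: [0.6279, -0.0214, 0.1501]
tool_rot: [2.037, 2.387, 0.003]
contact_force: [-0.0, -0.2, 0.1]
opening: 0.0854
```

Request:
arm_command(
  rows="0 0 0 0 0 0;0 0 0 0 0 0;0 0 0 0 0 0;0 0 0 0 0 0;0 0 0 0 0 0;0 0 0 0 0 0",
  jaw=0,
)

```text
t: 10.12
tool_pos: [0.629, -0.0217, 0.1525]
tool_rot: [2.035, 2.385, 0.005]
contact_force: [-2.2, -0.8, 6.4]
opening: 0.0594
```

Request:
arm_command(
  rows="0 0 25 0 0 0;0 0 60 0 0 0;0 0 85 0 0 0;-30 -11 90 0 0 0;-70 -25 90 0 0 0;-110 -40 90 0 0 0;-150 -55 90 0 0 0;-180 -66 90 0 0 0;-194 -71 90 0 0 0;-194 -71 90 0 0 0;-194 -71 90 0 0 0",
)

```text
t: 11.5
tool_pos: [0.4356, -0.0926, 0.2426]
tool_rot: [2.034, 2.385, 0.006]
contact_force: [0.6, -0.4, -3.5]
opening: 0.0593
```

Request:
arm_command(
  rows="0 0 -40 0 0 0;0 0 -80 0 0 0;0 0 -110 0 0 0;0 0 -125 0 0 0;0 0 -133 0 0 0;0 0 -138 0 0 0;0 0 -139 0 0 0;0 0 -139 0 0 0;0 0 -139 0 0 0",
)

```text
t: 12.62
tool_pos: [0.4363, -0.0928, 0.1047]
tool_rot: [2.033, 2.384, 0.007]
contact_force: [0.1, -0.2, 0.2]
opening: 0.0597
```

Request:
arm_command(
  rows="0 0 -1 0 0 0;0 0 -1 0 0 0",
)

```text
t: 12.88
tool_pos: [0.4364, -0.0928, 0.1046]
tool_rot: [2.033, 2.384, 0.006]
contact_force: [-3.4, 2.0, 4.7]
opening: 0.0595
```

Request:
arm_command(
  rows="0 0 0 0 0 0;0 0 0 0 0 0;0 0 0 0 0 0;0 0 0 0 0 0;0 0 0 0 0 0",
  jaw=1,
)

```text
t: 13.5
tool_pos: [0.4364, -0.0928, 0.1045]
tool_rot: [2.033, 2.384, 0.006]
contact_force: [-0.1, 0.3, -0.5]
opening: 0.0855
```

Request:
arm_command(
  rows="0 0 40 0 0 0;0 0 90 0 0 0;0 0 147 0 0 0;0 0 147 0 0 0;20 60 147 0 0 0;40 120 147 0 0 0;60 180 147 0 0 0;60 210 147 0 0 0;60 210 147 0 0 0;60 210 147 0 0 0;60 210 147 0 0 0",
)

```text
t: 14.88
tool_pos: [0.4962, 0.1161, 0.251]
tool_rot: [2.036, 2.383, 0.005]
contact_force: [-0.2, -0.7, 0.3]
opening: 0.0857
```

Run:
```python
from h import *
a=grab('top')['frame'][170:400,180:460,::-1]; b=grab('scene')['frame'][130:340,120:400,::-1]
cv2.imwrite('pics/c6.png',np.vstack([cv2.resize(a,(400,300)),cv2.resize(b,(400,300))]))
```

```text
(no output)
```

View pics/c6.png

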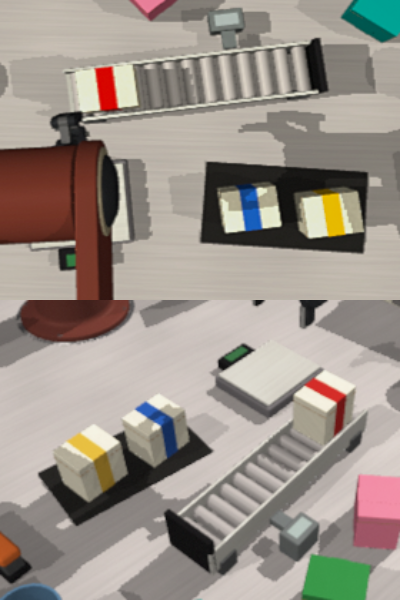

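Yellow (330,212) and blue (250,207) both stand upright on the mat. Red is still at the back of the lane (105,88). Next I'll grasp red and roll it.

Request:
arm_command(
  rows="40 -4 0 0 0 0;80 -8 0 0 0 0;111 -11 0 0 0 0;111 -11 0 0 0 0;111 -11 0 0 0 0;111 -11 -35 0 0 0;111 -11 -70 0 0 0;111 -11 -101 0 0 0;111 -11 -101 0 0 0;111 -11 -101 0 0 0",
)

```text
t: 16.23
tool_pos: [0.6076, 0.1053, 0.1521]
tool_rot: [2.034, 2.381, 0.008]
contact_force: [-0.4, 1.1, 0.3]
opening: 0.0854
```

Request:
arm_command(
  rows="0 0 0 0 0 0;0 0 0 0 0 0;0 0 0 0 0 0;0 0 0 0 0 0;0 0 0 0 0 0;0 0 0 0 0 0",
  jaw=0,
  squeeze=30,
)

```text
t: 16.98
tool_pos: [0.6087, 0.1054, 0.1546]
tool_rot: [2.033, 2.38, 0.011]
contact_force: [-0.9, 0.5, 6.4]
opening: 0.0596
```

Request:
arm_command(
  rows="2 -10 0 0 0 0;5 -30 0 0 0 0;8 -50 0 0 0 0;12 -70 0 0 0 0;15 -90 0 0 0 0;18 -105 0 0 0 0;20 -120 0 0 0 0;20 -120 0 0 0 0",
)

```text
t: 17.98
tool_pos: [0.629, -0.0159, 0.1547]
tool_rot: [2.034, 2.378, 0.011]
contact_force: [-1.2, -0.3, 1.6]
opening: 0.0596
```

Request:
arm_command(
  rows="2 -10 0 0 0 0;5 -30 0 0 0 0;8 -50 0 0 0 0;12 -70 0 0 0 0;15 -90 0 0 0 0;18 -105 0 0 0 0;18 -110 0 0 0 0;18 -110 0 0 0 0",
)

```text
t: 18.98
tool_pos: [0.6475, -0.1261, 0.1547]
tool_rot: [2.034, 2.377, 0.013]
contact_force: [1.2, -0.9, -0.1]
opening: 0.0596
```

Request:
arm_command(
  rows="0 -2 0 0 0 0;1 -4 0 0 0 0;1 -6 0 0 0 0;1 -7 0 0 0 0;1 -7 0 0 0 0",
)

```text
t: 19.6
tool_pos: [0.6485, -0.1332, 0.1547]
tool_rot: [2.033, 2.376, 0.013]
contact_force: [1.2, -0.2, 1.1]
opening: 0.0597
```

Request:
arm_command(
  rows="0 -1 0 0 0 0;0 -2 0 0 0 0;0 -3 0 0 0 0;0 -3 0 0 0 0",
)

```text
t: 20.1
tool_pos: [0.6486, -0.1363, 0.1547]
tool_rot: [2.033, 2.376, 0.013]
contact_force: [-0.4, -0.0, 0.2]
opening: 0.0593
```

Run:
```python
from h import *
o=monitor.get_obs(); print(o['tool_pos'],o['contact_force'])
b=grab('scene')['frame'][200:330,220:390,::-1]
cv2.imwrite('pics/c7.png',cv2.resize(b,None,fx=4,fy=4,interpolation=cv2.INTER_CUBIC))
```

```text
[ 0.64861065 -0.13628539  0.1547086 ] [-0.42243056 -0.00697452  0.21244534]
```

View pics/c7.png

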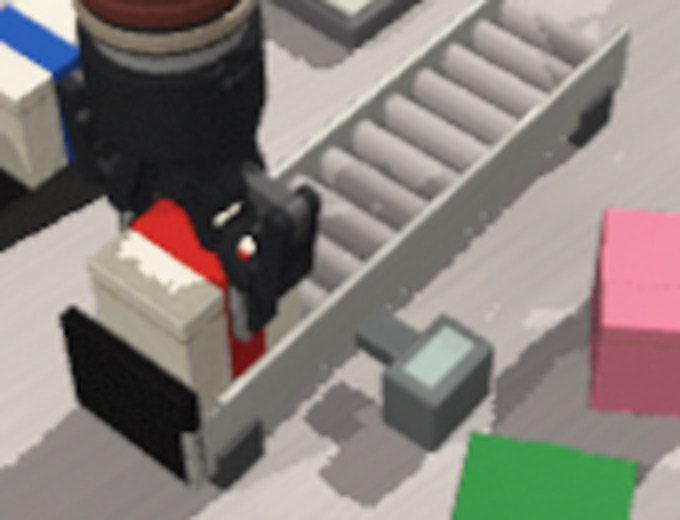

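Red sits close to the stop, but there's no contact force yet. I'll creep forward until it touches.

Request:
arm_command(
  rows="0 -1 0 0 0 0;0 -2 0 0 0 0;0 -3 0 0 0 0;0 -3 0 0 0 0",
)

```text
t: 20.65
tool_pos: [0.6486, -0.1388, 0.1547]
tool_rot: [2.034, 2.377, 0.014]
contact_force: [0.6, 3.4, 0.0]
opening: 0.0596
```

Request:
arm_command(
  rows="0 -1 0 0 0 0;0 -2 0 0 0 0;0 -2 0 0 0 0",
)

```text
t: 21.02
tool_pos: [0.6486, -0.1392, 0.1548]
tool_rot: [2.034, 2.38, 0.018]
contact_force: [-0.0, 8.7, 2.6]
opening: 0.0601
```

Request:
arm_command(
  rows="0 2 0 0 0 0;0 2 1 0 0 0;0 2 1 0 0 0;0 2 20 0 0 0;0 2 50 0 0 0;0 2 80 0 0 0;0 2 100 0 0 0;0 2 100 0 0 0",
)

```text
t: 22.02
tool_pos: [0.6496, -0.1376, 0.258]
tool_rot: [2.031, 2.376, 0.021]
contact_force: [0.2, 0.3, -3.2]
opening: 0.0599
```

Request:
arm_command(
  rows="-15 20 0 0 0 0;-43 57 0 0 0 0;-73 97 0 0 0 0;-103 137 0 0 0 0;-133 177 0 0 0 0;-163 217 0 0 0 0;-193 255 0 0 0 0;-210 277 0 0 0 0;-219 287 0 0 0 0;-219 287 0 0 0 0;-219 287 0 0 0 0;-219 287 0 0 0 0",
)

```text
t: 23.52
tool_pos: [0.4311, 0.1487, 0.258]
tool_rot: [2.033, 2.375, 0.02]
contact_force: [0.3, -0.6, -1.7]
opening: 0.06
```

Request:
arm_command(
  rows="-1 1 -40 0 0 0;-1 1 -75 0 0 0;-1 1 -105 0 0 0;-1 1 -118 0 0 0;-1 1 -124 0 0 0;-1 1 -126 0 0 0;-1 1 -126 0 0 0;-1 1 -126 0 0 0",
)

```text
t: 24.52
tool_pos: [0.4307, 0.1499, 0.1329]
tool_rot: [2.032, 2.374, 0.022]
contact_force: [-0.2, -0.3, -2.2]
opening: 0.0593
```

Run:
```python
from h import *
o=monitor.get_obs(); print(o['tool_pos'],o['contact_force'])
b=grab('scene')['frame'][110:240,240:400,::-1]
cv2.imwrite('pics/c8.png',cv2.resize(b,None,fx=4,fy=4,interpolation=cv2.INTER_CUBIC))
```

```text
[0.43072293 0.14986295 0.13287031] [-0.18235839 -0.27678851 -2.15226355]
```

View pics/c8.png

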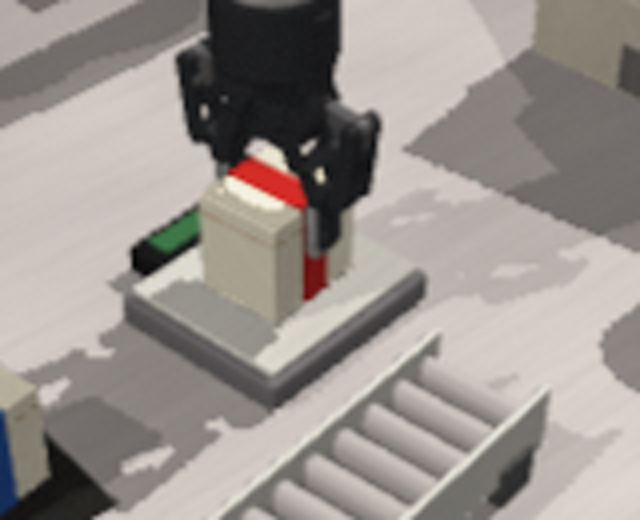

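Request:
arm_command(
  rows="0 0 -1 0 0 0;0 0 -2 0 0 0;0 0 -2 0 0 0",
)

```text
t: 24.95
tool_pos: [0.4308, 0.1499, 0.1309]
tool_rot: [2.032, 2.374, 0.022]
contact_force: [-0.0, -0.8, -0.3]
opening: 0.0595
```

Request:
arm_command(
  rows="0 0 -1 0 0 0;0 0 -1 0 0 0",
)

```text
t: 25.2
tool_pos: [0.4309, 0.1499, 0.1309]
tool_rot: [2.032, 2.374, 0.021]
contact_force: [-2.9, -0.6, 6.1]
opening: 0.0596
```

Request:
arm_command(
  rows="0 0 0 0 0 0;0 0 0 0 0 0;0 0 0 0 0 0;0 0 0 0 0 0;0 0 0 0 0 0",
  jaw=1,
  squeeze=40,
)

```text
t: 25.82
tool_pos: [0.4308, 0.1499, 0.1308]
tool_rot: [2.032, 2.374, 0.021]
contact_force: [0.3, 0.9, -0.8]
opening: 0.0854
```

Request:
arm_command(
  rows="0 0 30 0 0 0;0 0 70 0 0 0;0 0 118 0 0 0;0 0 118 0 0 0;80 -60 118 0 0 0;130 -120 118 0 0 0;170 -170 118 0 0 0;200 -210 118 0 0 0;200 -210 118 0 0 0;200 -210 118 0 0 0;200 -210 118 0 0 0",
)

```text
t: 27.2
tool_pos: [0.6301, -0.0596, 0.2475]
tool_rot: [2.034, 2.376, 0.02]
contact_force: [0.4, 0.3, 0.7]
opening: 0.0853
```

Run:
```python
from h import *
o=monitor.get_obs(); print(o['tool_pos'])
d=grab('top'); a=d['frame'][280:380,180:300,::-1]; b=d['frame'][290:370,310:450,::-1]
cv2.imwrite('pics/c9.png',np.vstack([cv2.resize(a,(480,400),interpolation=cv2.INTER_CUBIC)[:,:],cv2.resize(b,(560,320),interpolation=cv2.INTER_CUBIC)[:200,:480]]) if 0 else np.hstack([cv2.resize(a,(360,300),interpolation=cv2.INTER_CUBIC),cv2.resize(b,(420,240),interpolation=cv2.INTER_CUBIC)[:, :].copy() if 0 else cv2.copyMakeBorder(cv2.resize(b,(420,240),interpolation=cv2.INTER_CUBIC),0,60,0,0,cv2.BORDER_CONSTANT)]))
```

```text
[ 0.63014861 -0.05958417  0.24745073]
```

View pics/c9.png

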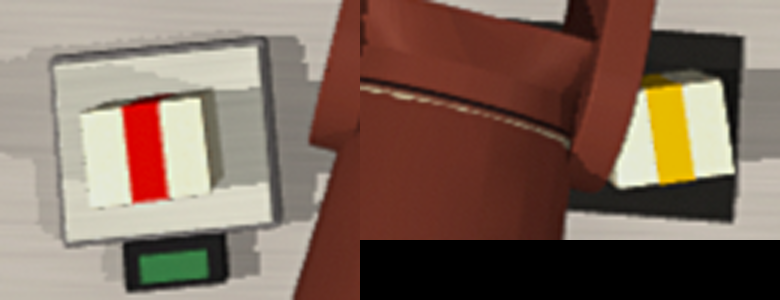

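Red stands upright on the plate. I'll work out its centre against the plate's: top face corners (80,112), (207,95), (211,193), (90,208) and plate corners (54,64), (262,43), (273,223), (66,243) in the 3x crop.

Run:
```python
from h import *
d=load('top')
for c,z in (([(80,112),(207,95),(211,193),(90,208)],.098),([(54,64),(262,43),(273,223),(66,243)],.028)):
    P=np.array([ray(d,u/3+180-.33,v/3+280-.33,z)[:2] for u,v in c]); print(P.mean(0).round(4),np.linalg.norm(P-np.roll(P,-1,0),axis=1).round(4))
```

```text
[0.433  0.1495] [0.0802 0.0608 0.0759 0.0597]
[0.4296 0.1504] [0.1422 0.1211 0.14   0.1202]
```

The carton is about 3.5 mm from the plate's centre, which is fine. Now yellow goes back.

Request:
arm_command(
  rows="-50 -36 0 0 0 0;-100 -72 0 0 0 0;-150 -108 0 0 0 0;-199 -144 0 0 0 0;-199 -144 0 0 0 0;-199 -144 0 0 0 0;-199 -144 -45 0 0 0;-199 -144 -90 0 0 0;-199 -144 -130 0 0 0;-199 -144 -144 0 0 0;-199 -144 -144 0 0 0;-199 -144 -144 0 0 0",
)

```text
t: 28.75
tool_pos: [0.4325, -0.2036, 0.1058]
tool_rot: [2.029, 2.375, 0.021]
contact_force: [-0.2, -0.6, 0.8]
opening: 0.0855
```

Request:
arm_command(
  rows="0 0 0 0 0 0;0 0 0 0 0 0;0 0 0 0 0 0;0 0 0 0 0 0;0 0 0 0 0 0;0 0 0 0 0 0",
  jaw=0,
)

```text
t: 29.5
tool_pos: [0.4336, -0.2045, 0.108]
tool_rot: [2.027, 2.372, 0.021]
contact_force: [-0.6, 1.2, 6.4]
opening: 0.0599
```

Request:
arm_command(
  rows="0 0 25 0 0 0;0 0 60 0 0 0;0 0 100 0 0 0;0 0 135 0 0 0;30 12 135 0 0 0;70 29 135 0 0 0;110 45 135 0 0 0;150 62 135 0 0 0;190 78 135 0 0 0;212 87 135 0 0 0;212 87 135 0 0 0;212 87 135 0 0 0",
)

```text
t: 31.0
tool_pos: [0.6448, -0.1176, 0.2422]
tool_rot: [2.028, 2.373, 0.02]
contact_force: [-0.6, 0.8, -3.2]
opening: 0.0598
```

Request:
arm_command(
  rows="0 0 0 0 0 0",
)

```text
t: 31.12
tool_pos: [0.644, -0.1181, 0.2421]
tool_rot: [2.03, 2.373, 0.019]
contact_force: [-0.2, -1.0, -2.6]
opening: 0.0596
```

Height above the target is 86 mm. I'll lower slowly, shifted +2 mm in x.

Request:
arm_command(
  rows="2 0 -30 0 0 0;2 0 -55 0 0 0;2 0 -72 0 0 0;2 0 -80 0 0 0;2 0 -84 0 0 0;2 0 -86 0 0 0;2 0 -86 0 0 0;2 0 -86 0 0 0",
)

```text
t: 32.12
tool_pos: [0.6464, -0.1181, 0.1568]
tool_rot: [2.029, 2.372, 0.02]
contact_force: [0.8, -0.0, -4.0]
opening: 0.0598
```

Request:
arm_command(
  rows="0 0 -1 0 0 0;0 0 -2 0 0 0;0 0 -2 0 0 0",
)

```text
t: 32.5
tool_pos: [0.6467, -0.1183, 0.1559]
tool_rot: [2.028, 2.371, 0.02]
contact_force: [-1.6, -0.1, 3.8]
opening: 0.0594
```

Request:
arm_command(
  rows="0 0 0 0 0 0;0 0 0 0 0 0;0 0 0 0 0 0;0 0 0 0 0 0;0 0 0 0 0 0",
  jaw=1,
)

```text
t: 33.12
tool_pos: [0.6466, -0.1183, 0.1559]
tool_rot: [2.028, 2.371, 0.02]
contact_force: [-0.1, 0.2, 0.1]
opening: 0.0849
```

Request:
arm_command(
  rows="0 0 30 0 0 0;0 0 70 0 0 0;0 0 93 0 0 0;0 0 93 0 0 0;-50 6 93 0 0 0;-100 12 93 0 0 0;-150 18 93 0 0 0;-210 25 93 0 0 0;-210 25 93 0 0 0;-210 25 93 0 0 0;-210 25 93 0 0 0",
)

```text
t: 34.5
tool_pos: [0.4377, -0.0936, 0.2489]
tool_rot: [2.028, 2.372, 0.02]
contact_force: [0.1, -0.5, 0.9]
opening: 0.085
```

Next is blue, released at TCP (0.4364, -0.0928, 0.1045).

Request:
arm_command(
  rows="-1 1 -45 0 0 0;-1 1 -90 0 0 0;-1 1 -130 0 0 0;-1 1 -144 0 0 0;-1 1 -144 0 0 0;-1 1 -144 0 0 0",
)

```text
t: 35.25
tool_pos: [0.4383, -0.0932, 0.1067]
tool_rot: [2.026, 2.369, 0.022]
contact_force: [0.3, -0.2, 0.6]
opening: 0.0852
```

Request:
arm_command(
  rows="0 0 0 0 0 0;0 0 0 0 0 0;0 0 0 0 0 0;0 0 0 0 0 0;0 0 0 0 0 0;0 0 0 0 0 0",
  jaw=0,
)

```text
t: 36.0
tool_pos: [0.4395, -0.0938, 0.1089]
tool_rot: [2.024, 2.367, 0.023]
contact_force: [-0.9, -0.1, 6.8]
opening: 0.0597
```

Request:
arm_command(
  rows="0 0 25 0 0 0;0 0 60 0 0 0;0 0 100 0 0 0;0 0 135 0 0 0;30 11 135 0 0 0;70 26 135 0 0 0;110 41 135 0 0 0;150 56 135 0 0 0;180 67 135 0 0 0;190 71 135 0 0 0;190 71 135 0 0 0;190 71 135 0 0 0",
)

```text
t: 37.5
tool_pos: [0.6284, -0.0231, 0.2436]
tool_rot: [2.025, 2.367, 0.021]
contact_force: [-1.6, -0.2, -2.9]
opening: 0.0596
```

Request:
arm_command(
  rows="0 0 -30 0 0 0;0 0 -55 0 0 0;0 0 -72 0 0 0;0 0 -80 0 0 0;0 0 -84 0 0 0;0 0 -85 0 0 0;0 0 -85 0 0 0;0 0 -85 0 0 0",
)

```text
t: 38.5
tool_pos: [0.6288, -0.0231, 0.1593]
tool_rot: [2.024, 2.367, 0.022]
contact_force: [-0.1, 0.1, -3.2]
opening: 0.0595
```

Request:
arm_command(
  rows="0 0 -1 0 0 0;0 0 -2 0 0 0;0 0 -3 0 0 0;0 0 -3 0 0 0",
)

```text
t: 39.0
tool_pos: [0.6289, -0.0232, 0.1569]
tool_rot: [2.024, 2.367, 0.022]
contact_force: [-1.4, 0.1, 2.1]
opening: 0.0597
```

Request:
arm_command(
  rows="0 0 0 0 0 0;0 0 0 0 0 0;0 0 0 0 0 0;0 0 0 0 0 0;0 0 0 0 0 0",
  jaw=1,
)

```text
t: 39.62
tool_pos: [0.6289, -0.0232, 0.1569]
tool_rot: [2.024, 2.367, 0.022]
contact_force: [0.5, -0.3, 0.2]
opening: 0.0854
```

Request:
arm_command(
  rows="0 0 30 0 0 0;0 0 70 0 0 0;0 0 120 0 0 0;0 0 140 0 0 0;-40 40 140 0 0 0;-80 80 140 0 0 0;-110 130 140 0 0 0;-140 180 140 0 0 0;-170 230 140 0 0 0;-200 280 140 0 0 0;-220 330 140 0 0 0;-240 380 140 0 0 0",
)

```text
t: 41.12
tool_pos: [0.3876, 0.3581, 0.2958]
tool_rot: [2.024, 2.367, 0.02]
contact_force: [0.8, 0.2, 0.3]
opening: 0.0854
```

Run:
```python
from h import *
o=monitor.get_obs(); print(o['tool_pos'],o['dq'].round(3))
a=grab('top','top9.png')['frame'][170:280,215:415,::-1]
grab('scene','scene9.png')
cv2.imwrite('pics/c10.png',cv2.resize(a,None,fx=4,fy=4,interpolation=cv2.INTER_CUBIC))
```

```text
[0.38757714 0.35809024 0.2958108 ] [ 0.824  0.361 -0.309 -0.02  -0.036  0.824]
```

View pics/c10.png

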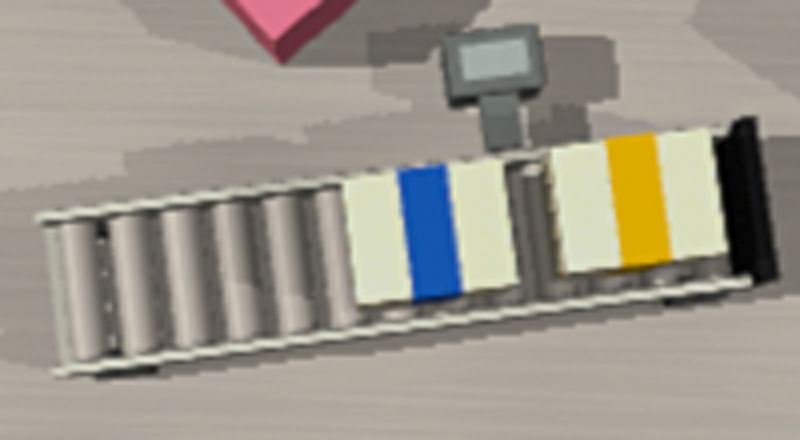

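View pics/scene9.png

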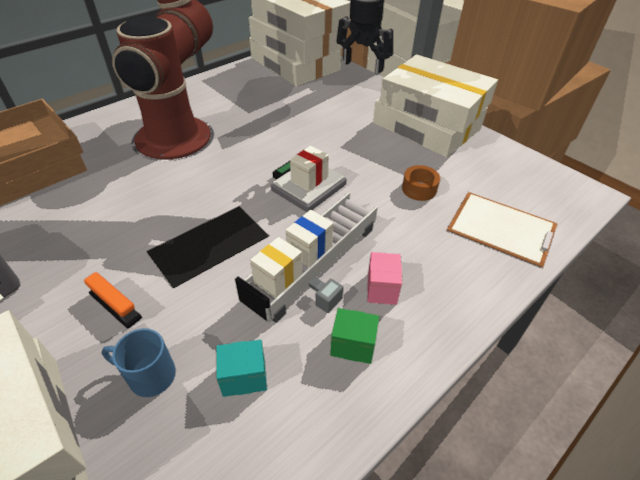

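Blue (430,233) and yellow (638,200) match their starting crop positions within about 4 crop px, roughly 2 mm. Red stands on the scale (310,168). The mug (145,360) and stapler (112,298) haven't moved. I'll let the arm settle and hand in.

Request:
arm_command(
  rows="0 0 0 0 0 0;0 0 0 0 0 0;0 0 0 0 0 0;0 0 0 0 0 0;0 0 0 0 0 0;0 0 0 0 0 0",
)

```text
t: 41.98
tool_pos: [0.3866, 0.3599, 0.2957]
tool_rot: [2.019, 2.374, 0.02]
contact_force: [-0.0, 0.1, 0.9]
opening: 0.0855
```

```bash
python3 -c "
from h import *
print(monitor.get_obs()['dq'].round(3)); print(workorder.finish_job())"
```

```text
[ 0.005  0.001  0.001  0.    -0.001  0.001]
the job is handed in; nothing more can be done
None
```

The job is done and handed in at about 42 s. No verdict is reported, so the results below rest on my own last checks.

- **Sequence:** I set yellow and blue upright on the mat. I rolled red along the rollers until I felt the end stop (about 3 to 9 N), lifted it off only there, and stood it on the scale. Then I put yellow and blue back on the rollers.
- **Red on the scale:** it measured about 3.5 mm from the plate's centre (limit 15 mm) and stands upright.
- **Yellow and blue:** both stand upright on the rollers, within about 2 mm of their starting positions as read from the top picture.
- **Bystanders and robot:** the mug, tape roll and stapler look unmoved in the last picture, though I judged that by eye. The arm was clear of everything and at rest.
- **Failed or disagreed:** no check failed. The stop turned out about 2.5 mm farther along than I had estimated from the picture, so I relied on the contact force there.

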